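# Set the pan cradle to length and close its cam

## Task

Pull the sprung crossbar of the pan cradle out towards you until it meets the length stop clamped on the rail. With the bar held out at the stop, slide the cam lever along the bar towards the stem until it is fully closed, and finish still holding the bar out against its spring at the stop, because the cook tightens it while you hold: do not let go. Leave the shaker jar, the bowl and the brush where they are.

Things in the scene. Friction and masses are not known exactly. Their poses are not given: they have to be found in the camera images.
- cradle: Pan cradle, fixed: plywood board 300 x 150 x 12 mm with an aluminium rail 40 mm wide (top 34 mm above the table) and a grey spring housing (top 84 mm) at its far end. Origin on the table under the rail's centre line; +x runs along the rail from the stop to the housing, away from the robot; -x is the pull-out direction; z up. Its yaw varies.
- bar_mid (a point): Middle of the sliding leg's steel crossbar, where the stem joins it, at the bar's centre height (70 mm above the table). The crossbar is 340 mm long along the cradle's y, 14 mm thick along x and 20 mm high (60 to 80 mm above the table). It slides only along the cradle's x axis.
- bar_free (a point): Point on the centre line of the crossbar, 140 mm from bar_mid towards the cradle's +y side and 30 mm from the bar's end, outside the open lever: free length to take hold of from above, one finger on each side of the bar (the fingers closing along the cradle's x axis).
- lever_mid (a point): Centre of the cam lever, a black saddle riding on the crossbar: 64 mm along the cradle's x (25 mm wings either side of the bar), 20 mm along y, 55 to 85 mm above the table, with a small tab up to 94 mm. About 3 N of friction; stays where left. Fingers that loosely straddle the bar on its outer (+y) side push the wings towards the stem when they move along the bar.
- lever (a joint): Travel of the cam lever along the bar, m: 0 is fully open (its centre 90 mm from bar_mid on the cradle's +y side), 0.050 is fully closed (centre 40 mm from bar_mid). Starts between 0 and 0.012.
- leg: The sliding leg (crossbar, stem, and the lever that it carries). Origin at bar_mid; axes as the cradle's. A spring pulls it back towards the housing with about 4 N when in and up to about 9 N when out: it goes back at once when let go, even with the lever closed.
- stop: Length stop, a dark steel saddle fixed on the rail on the robot's side of the bar: 20 mm along x, 56 mm wide, two cheeks beside the stem, top 78 mm above the table. Origin on the rail's top (34 mm above the table) at its centre; axes as the cradle's. Its place on the rail varies. The bar meets its rear face: bar_mid is then 17 mm on the +x side of the stop's origin.
- shaker_c (a point): Amber glass shaker jar, 54 mm across and 110 mm high, standing on the table beside the cradle; point at its centre. Bystander.
- bowl: Steel bowl, 110 mm across and 50 mm high; origin under its centre. Bystander.
- brush_grip (a point): Wooden-handled basting brush lying on the table, 200 mm long; point on its handle. Bystander.

How it is judged:
On the way:
1. the crossbar is held by the fingers at the length stop (within 6 mm) with the cam lever still open (x of bar_mid in the frame of stop below 0.023 m and contact force between the fingers and leg above 2 N and value of joint lever below 0.025 m), for 0.2 s.
At the end, for the whole second after the job is handed in: The cam lever is fully closed (within 5 mm of its end), the crossbar is at the length stop (within 6 mm), and the fingers are holding it there (more than 2 N on the leg) through the last second (x of bar_mid in the frame of stop below 0.023 m and contact force between the fingers and leg above 2 N and value of joint lever above 0.045 m); the arm keeps its last pose, push and grip.
It fails at once if the cam lever was slid to closed while the bar was more than 12 mm short of the stop (value of joint lever above 0.03 m and x of bar_mid in the frame of stop above 0.029 m).
It fails at once if a bystander was moved more than 30 mm, or the jar or the bowl tipped (distance of any of shaker_c, bowl, brush_grip from where it was at the start of the episode above 0.03 m or angle between any of shaker_c, bowl's own z axis and vertical above 0.5 rad).
It also fails if it takes over 42 s, if anything falls off the work surface, if the arm or the gripper's body presses on something with over 40 N, if the wrist force passes 120 N, or if a joint passes its speed limit or range.

## Robot

A 6-joint arm with a two-finger parallel gripper is mounted at the origin on the work surface. World frame = base frame: x ahead of the robot, y to its left, z up, the work surface at z = 0. Lengths are in m, angles in rad, forces in N, time in s.
With the tool pointing down it reaches from about 0.25 to 0.725 m from the base axis. Payload 4 kg.
Tool frame: the origin (TCP) lies on the centre line of the jaws, within the pads' length; the fingertips stand 11 mm ahead of it and the grasp point (between the pads) lies 8 mm behind it (bot.nose_length is the distance from the TCP to the fingertips, in m); z points along the fingers, y is the direction in which the jaws open and shut (so a half turn about z gives the same grasp; the last joint's range is limited). The gripper opens to 85 mm and grips with 20 to 120 N. Pads are 22 mm wide; open, the fingers measure 114 mm over their backs; the gripper's body (76 mm by 85 mm) begins 54 mm behind the grasp point. The pads swing forward as they close: fully open they stand 13 mm farther back than shut.
Start: joints at [1.182, 0.241, 0.005, 1.335, 0, 1.571], TCP at [0.19, 0.463, 0.242] pointing down, gripper open.
Joint ranges: [-2.72, 2.72], [-1.05, 1.87], [-1.09, 1.28], [-1.99, 2.15], [-1.42, 1.44], [-3.14, 3.14]. Speed limits (rad/s): [2.79, 2.79, 3.14, 3.14, 3.14, 3.14].

## Interface

Orientations are given as a unit quaternion [x, y, z, w].
In Python, from workcell import bot gives the robot as it stands.
- The arm moves only by the tool play_rows, never from a script. Its argument "plan" is one flat list of numbers, 6 for each row, row after row: the shift along the tool's x, y, z in mm, then the turn, a rotation vector about the tool's x, y, z in rad. A call has 1 to 20 rows; each row shifts and turns the commanded pose from where the row before left it, along the tool's axes as they then stand; what a row does not reach is not made up. A row lasts 1/8 s, in which the tool goes at most 62.5 mm and 10.7 degrees, less where a joint would pass 70% of its speed; a pose out of reach is approached as far as the arm can. A call with a gripper value outside its range is refused whole. "hand" is the opening in per cent of the stroke, from 0 (shut) to 100 (fully open), set as the call begins (left out, the last holds). The fingers move at their own pace and stop on an object; the grip force is fixed at half the most. Time passes only in rows, so rows that do not move let the fingers close. It gives the time, the measured TCP pose, the force and the opening at its end, in the units of the state.
- bot.get_obs(): the state, without advancing time (a new reading comes with each control period).
- bot.camera(name): name is "side" or "top" or "wrist"; returns a dict with "frame" (400x640x3 uint8, blue, green, red), "range_z" (400x640 float32, m along the optical axis (not along the pixel's ray), 0 where there is no reading), "K" (3x3 intrinsics, pixels), "cam_to_world" (4x4, takes a point from camera to world coordinates). Camera axes: x right, y down, z forward; pixel columns grow to the right and rows downward; lengths in m; the calibration is good to about 2 mm. A picture is of the moment at which its call begins.
- bot.job_done(): hands the job in, once; it reports no verdict.
Trained networks look in the newest picture that a camera, given by its name, has taken for a name from the list of things; names that differ only in an ending like _2 or _b are one class to them, and where a whole thing is asked for, a point or a joint stands for the part that bears it (a point fixed in the world has none). Each returns a list of dicts, best first, with "p" (0 to 1); they miss things now and then, are a little off and sometimes report something else, mostly with a low value. They report only what shows in the picture. A call takes as long as a camera call.
- bot.outline_of(query, camera): "mask" (400x640 bool, what is visible of it) and "point" ([row, column] in pixels, amid what is visible of it).
The state is a dict: "clock": time; "joint_pos": joint angles; "joint_vel": joint speeds; "tau": joint torques, N m; "eef_pos": TCP position; "tool_rot": TCP orientation; "ft_force": force on the tool from outside, world axes, zero at the start; "ft_torque": the same for the moment, N m; "grip_width": finger opening in m.
Only numpy, scipy, OpenCV 4.12 (cv2) and the standard library are available. Lean on these libraries where they do the work, as an engineer would, in place of code of your own. Each camera call takes 0.05 s, during which the arm holds its last target.

## Working session

There is one attempt and no reset: what is moved stays moved. The work goes in short steps, Python scripts to look and compute and a tool call to move; the robot and the scene stay as the last step left them, time stands still between calls to the robot, and variables do not carry over. Pictures are saved under pics/ and viewed, and the job is handed in when it is done.

Besides the shell and the picture viewer there is one more tool, called after ">>>" by a JSON object that holds its "api" and its "payload". play_rows: Moves the arm, as the interface text tells. Its arguments: {"type":"object","properties":{"plan":{"type":"array","items":{"type":"number"}},"hand":{"type":"number"}},"required":["plan"]}

```bash
ls; mkdir -p pics; cat > h.py <<'E'
import numpy as np,cv2
from workcell import bot
def pts(c,mask=None):
    z=c["range_z"];K=c["K"];T=np.array(c["cam_to_world"])
    v,u=np.nonzero((z>0)&(mask if mask is not None else True))
    d=z[v,u];p=np.stack([(u-K[0,2])/K[0,0]*d,(v-K[1,2])/K[1,1]*d,d],1)
    return p@T[:3,:3].T+T[:3,3],v,u
E
python3 - <<'E'
from h import *
o=bot.get_obs();print(o)
for n in ["top","side"]:
    c=bot.camera(n);cv2.imwrite(f"pics/{n}0.png",c["frame"])
    for q in ["leg","lever_mid","stop","cradle","shaker_c","bowl","brush_grip"]:
        for r in bot.outline_of(q,n)[:2]:
            P,v,u=pts(c,r["mask"])
            print(n,q,round(r["p"],2),r["point"],len(P),np.round(np.median(P,0),3),np.round(np.percentile(P,[2,98],axis=0),3).tolist() if len(P) else "")
E
```

```text
pics
{'clock': 0.0, 'joint_pos': array([1.18197145e+00, 2.41413295e-01, 3.71319782e-03, 1.33523089e+00,
       2.80507658e-05, 1.57082101e+00]), 'joint_vel': array([-0.00015905, -0.00187559, -0.00120301,  0.00029236,  0.00026296,
       -0.00249191]), 'tau': array([-4.18655770e-05, -3.72315466e+01,  2.52409798e+01,  1.72022008e-02,
       -2.53272168e-05, -8.38358343e-07]), 'eef_pos': array([0.18930539, 0.46210062, 0.2414086 ]), 'tool_rot': array([ 1.93202088e-01,  9.81158404e-01, -1.04451765e-03, -2.19946132e-04]), 'ft_force': array([ 0.5453942 , -0.42787143,  0.06323903]), 'ft_torque': array([0.02254523, 0.02948429, 0.01666895]), 'grip_width': 0.0858967555189782}
top leg 0.96 [172.7, 335.8] 1970 [ 0.654 -0.069  0.078] [[0.607, -0.215, 0.049], [0.882, 0.099, 0.091]]
top lever_mid 0.85 [171.3, 296.5] 293 [0.654 0.018 0.084] [[0.627, 0.002, 0.064], [0.686, 0.033, 0.093]]
top stop 0.65 [226.6, 327.9] 293 [ 0.537 -0.042  0.055] [[0.525, -0.074, 0.035], [0.55, -0.011, 0.079]]
top cradle 0.85 [176.8, 338.0] 9125 [ 0.653 -0.063  0.013] [[0.508, -0.176, 0.0], [0.845, 0.067, 0.085]]
top shak
[... 458 characters left out ...]
4  0.077] [[0.603, -0.223, 0.033], [0.874, 0.097, 0.091]]
side lever_mid 0.84 [152.5, 340.6] 396 [0.649 0.014 0.084] [[0.625, -0.001, 0.061], [0.684, 0.03, 0.094]]
side stop 0.98 [206.3, 319.8] 536 [ 0.532 -0.049  0.056] [[0.523, -0.077, 0.019], [0.549, -0.011, 0.079]]
side cradle 0.58 [195.2, 370.3] 9862 [ 0.641 -0.081  0.031] [[0.505, -0.205, 0.003], [0.843, 0.06, 0.086]]
side bowl 0.58 [135.2, 244.7] 1467 [0.558 0.245 0.029] [[0.501, 0.175, 0.003], [0.599, 0.276, 0.051]]
side brush_grip 0.79 [297.2, 401.2] 1724 [ 0.53  -0.27   0.018] [[0.42, -0.3, 0.009], [0.606, -0.248, 0.022]]
side brush_grip 0.42 [167.6, 375.4] 2559 [ 0.647 -0.075  0.077] [[0.603, -0.222, 0.046], [0.875, 0.093, 0.091]]
```

```bash
python3 - <<'E'
from h import *
for n in ["top","side"]:
    c=bot.camera(n)
    r=bot.outline_of("leg",n)[0];P,v,u=pts(c,r["mask"])
    # bar top
    b=P[(P[:,2]>.074)&(P[:,2]<.083)&(P[:,0]<.72)]
    m=np.median(b,0)
    for _ in range(5):
        l=cv2.fitLine(b[:,:2].astype(np.float32),cv2.DIST_HUBER,0,.001,.001).ravel()
        d=np.array(l[:2]);nn=np.array([-d[1],d[0]]);e=(b[:,:2]-l[2:])@nn
        b=b[abs(e)<.012]
    if d[1]<0:d=-d
    t=b[:,:2]@d
    ex=np.array([d[1],-d[0]])
    print(n,"ydir",d,"yaw",np.arctan2(ex[1],ex[0]),"z",np.median(b[:,2]),"ends",np.percentile(t,[0,1,99,100]),"n",np.median(b[:,:2]@ex), "w",np.percentile(b[:,:2]@ex,[2,98]))
    mid=d*(np.percentile(t,[.5,99.5]).mean())+ex*np.median(b[:,:2]@ex);print("mid",mid)
    for q in["lever_mid","stop"]:
        r=bot.outline_of(q,n)[0];Q,_,_=pts(c,r["mask"])
        Q=Q[Q[:,2]>(.080 if q=="lever_mid" else .07)]
        q2=np.c_[(Q[:,:2]-mid)@ex,(Q[:,:2]-mid)@d]
        print(q,np.percentile(q2,[2,50,98],axis=0).round(4).tolist())
    cv2.imwrite(f"pics/{n}1.png",cv2.resize(c["frame"][80:330,150:500],None,fx=2,fy=2))
E
```

```text
top ydir [0.1988732  0.98002523] yaw -0.20020802 z 0.07862101815205869 ends [-0.10273223 -0.09944471  0.24183018  0.24509233] n 0.6405855284453149 w [0.63389965 0.64963318]
mid [ 0.64185552 -0.05808187]
lever_mid [[-0.0294, 0.0593], [-0.0016, 0.0766], [0.0275, 0.0858]]
stop [[-0.1146, -0.0261], [-0.1057, 0.0004], [-0.0961, 0.0267]]
side ydir [0.19683927 0.9804358 ] yaw -0.19813307 z 0.07953831848276471 ends [-0.10535702 -0.10343818  0.23577044  0.24289773] n 0.638203619992675 w [0.63217812 0.64702395]
mid [ 0.63889524 -0.05998744]
lever_mid [[-0.0285, 0.0603], [-0.0003, 0.0773], [0.029, 0.086]]Traceback (most recent call last):
  File "<stdin>", line 18, in <module>
IndexError: list index out of range
```

View pics/top0.png

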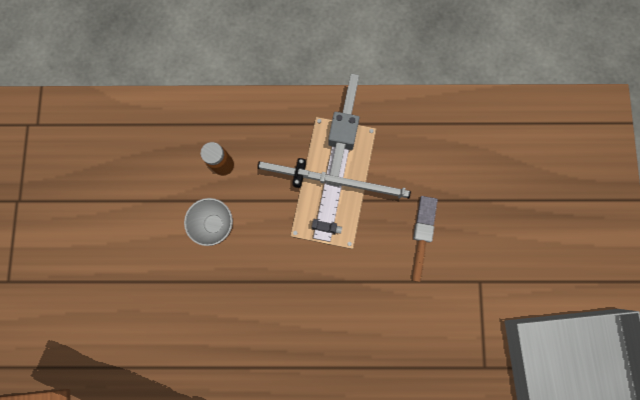

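View pics/side0.png

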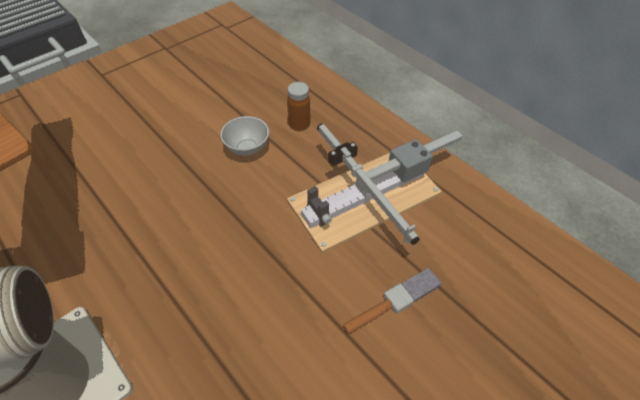

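```bash
cat > plan.py <<'E'
from h import *
from scipy.spatial.transform import Rotation as R
def plan(p0,R0,p1,yaw1,n):
    R1=R.from_matrix(np.array([[np.sin(yaw1),np.cos(yaw1),0],[-np.cos(yaw1),np.sin(yaw1),0],[0,0,-1]]))
    rv=(R0.inv()*R1).as_rotvec(); out=[];Rc=R0
    for i in range(n):
        out.append(np.r_[Rc.inv().apply((p1-p0)/n)*1000,rv/n]);Rc=Rc*R.from_rotvec(rv/n)
    return rv,np.array(out)
E
python3 - <<'E'
from plan import *
o=bot.get_obs()
a=1.182
R0=R.from_matrix(np.array([[-np.sin(a)*1,np.cos(a),0],[np.cos(a),np.sin(a),0],[0,0,-1]]))
print(R0.as_matrix().round(3),R.from_quat(o["tool_rot"]).as_matrix().round(3))
R0=R.from_quat([*(R.from_quat(o["tool_rot"]).as_quat()[:2]),0,0])
d=np.array([.198,.980]);ex=np.array([.980,-.198]);mid=np.array([.6405,-.059])
f=mid+.14*d;print(f)
rv,P=plan(np.array([.19,.463,.242]),R0,np.array([f[0],f[1],.18]),-.199,12)
print(rv);print(P.round(3).tolist())
E
```

```text
[[-0.925  0.379  0.   ]
 [ 0.379  0.925  0.   ]
 [ 0.     0.    -1.   ]] [[-0.925  0.379 -0.   ]
 [ 0.379  0.925 -0.   ]
 [ 0.    -0.    -1.   ]]
[0.66822 0.0782 ]Traceback (most recent call last):
  File "<stdin>", line 9, in <module>
  File "plan.py", line 4, in plan
    R1=R.from_matrix(np.array([[np.sin(yaw1),np.cos(yaw1),0],[-np.cos(yaw1),np.sin(yaw1),0],[0,0,-1]]))
  File "scipy/spatial/transform/_rotation.pyx", line 1143, in scipy.spatial.transform._rotation.Rotation.from_matrix
ValueError: Non-positive determinant (left-handed or null coordinate frame) in rotation matrix 0: [[-0.19768917  0.98026476  0.        ]
 [-0.98026476 -0.19768917  0.        ]
 [ 0.          0.         -1.        ]].
```

```bash
sed -i 's/\[\[np.sin(yaw1),np.cos(yaw1),0\],\[-np.cos(yaw1)/[[-np.sin(yaw1),np.cos(yaw1),0],[np.cos(yaw1)/' plan.py
python3 - <<'E'
from plan import *
o=bot.get_obs()
R0=R.from_quat([*(R.from_quat(o["tool_rot"]).as_quat()[:2]),0,0])
f=[.668,.078]
rv,P=plan(np.array([.19,.463,.242]),R0,np.array([f[0],f[1],.18]),-.199,12)
print(rv)
for p in P: print(p.round(3).tolist())
E
```

```text
[0.         0.         1.38097267]
[-49.023, -14.588, 5.167, 0.0, 0.0, 0.115]
[-50.374, -8.862, 5.167, 0.0, 0.0, 0.115]
[-51.058, -3.019, 5.167, 0.0, 0.0, 0.115]
[-51.067, 2.864, 5.167, 0.0, 0.0, 0.115]
[-50.4, 8.709, 5.167, 0.0, 0.0, 0.115]
[-49.067, 14.438, 5.167, 0.0, 0.0, 0.115]
[-47.085, 19.977, 5.167, 0.0, 0.0, 0.115]
[-44.479, 25.251, 5.167, 0.0, 0.0, 0.115]
[-41.285, 30.192, 5.167, 0.0, 0.0, 0.115]
[-37.545, 34.733, 5.167, 0.0, 0.0, 0.115]
[-33.309, 38.814, 5.167, 0.0, 0.0, 0.115]
[-28.632, 42.382, 5.167, 0.0, 0.0, 0.115]
```

>>> {"api": "play_rows", "payload": {"plan": [-49,-14.6,5,0,0,0.115,-50.4,-8.9,5,0,0,0.115,-51,-3,5,0,0,0.115,-51,2.9,5,0,0,0.115,-50.4,8.7,5,0,0,0.115,-49,14.4,5,0,0,0.115,-47,20,5,0,0,0.115,-44.5,25.3,5,0,0,0.115,-41.3,30.2,5,0,0,0.115,-37.5,34.7,5,0,0,0.115,-33.3,38.8,5,0,0,0.115,-28.6,42.4,5,0,0,0.115,0,0,0,0,0,0,0,0,0,0,0,0], "hand": 100}}

```text
clock: 2.95
eef_pos: [0.6671, 0.0782, 0.1817]
tool_rot: [0.773, 0.634, -0.001, -0.001]
ft_force: [-0.5, 0.3, 0.1]
grip_width: 0.0849
```

```bash
python3 - <<'E'
from h import *
from scipy.spatial.transform import Rotation as R
c=bot.camera("wrist");cv2.imwrite("pics/w1.png",c["frame"])
o=bot.get_obs();print(o["clock"],o["eef_pos"],R.from_quat(o["tool_rot"]).as_matrix().round(3),o["ft_force"])
for q in ["leg","lever_mid","stop"]:
  for r in bot.outline_of(q,"wrist")[:1]:
    P,v,u=pts(c,r["mask"])
    print(q,r["p"],r["point"],np.percentile(P,[2,50,98],axis=0).round(4).tolist())
E
```

```text
3.0 [0.66691183 0.07876736 0.18227474] [[ 0.196  0.981 -0.001]
 [ 0.981 -0.196  0.   ]
 [ 0.    -0.001 -1.   ]] [-0.54215518  0.49679965 -0.57767479]
leg 0.91 [288.6, 329.4] [[0.6342, -0.0993, 0.0642], [0.6696, 0.0146, 0.0798], [0.8877, 0.1083, 0.0939]]
lever_mid 0.57 [276.8, 320.7] [[0.6313, 0.0013, 0.0617], [0.6592, 0.0233, 0.0849], [0.6903, 0.0332, 0.0946]]
stop 0.75 [337.9, 216.2] [[0.5366, -0.0745, 0.0186], [0.5502, -0.0367, 0.0552], [0.5561, -0.0116, 0.0783]]
```

View pics/w1.png

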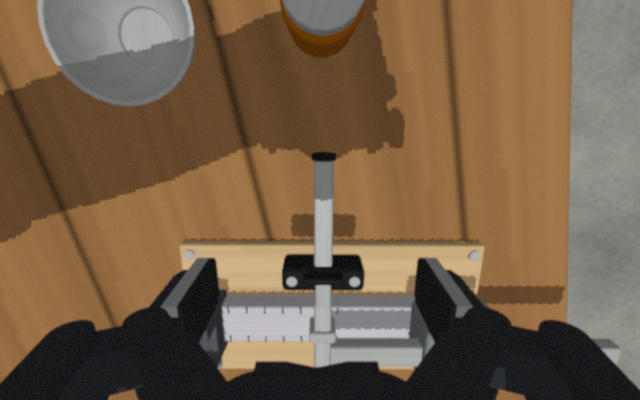

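>>> {"api": "play_rows", "payload": {"plan": [0,0,24,0,0,0,0,0,24,0,0,0,0,0,24,0,0,0,0,0,24,0,0,0,0,0,22,0,0,0,0,0,0,0,0,0,0,0,0,0,0,0]}}

```text
clock: 4.03
eef_pos: [0.668, 0.0788, 0.0658]
tool_rot: [0.773, 0.634, 0.001, 0.0]
ft_force: [0.5, -0.2, 0.5]
grip_width: 0.0855
```

>>> {"api": "play_rows", "payload": {"plan": [0,0,0,0,0,0,0,0,0,0,0,0,0,0,0,0,0,0,0,0,0,0,0,0,0,0,0,0,0,0,0,0,0,0,0,0], "hand": 0}}

```text
clock: 4.78
eef_pos: [0.669, 0.0779, 0.065]
tool_rot: [0.774, 0.634, 0.001, 0.001]
ft_force: [4.9, -0.7, 1.1]
grip_width: 0.0129
```

```bash
python3 - <<'E'
from h import *
c=bot.camera("wrist");cv2.imwrite("pics/w2.png",c["frame"])
o=bot.get_obs();print(o["clock"],o["eef_pos"],o["grip_width"],o["ft_force"])
E
```

```text
4.825 [0.66884056 0.07789289 0.06499438] 0.012797982020118283 [ 5.24263159 -1.42776856  1.7055647 ]
```

View pics/w2.png

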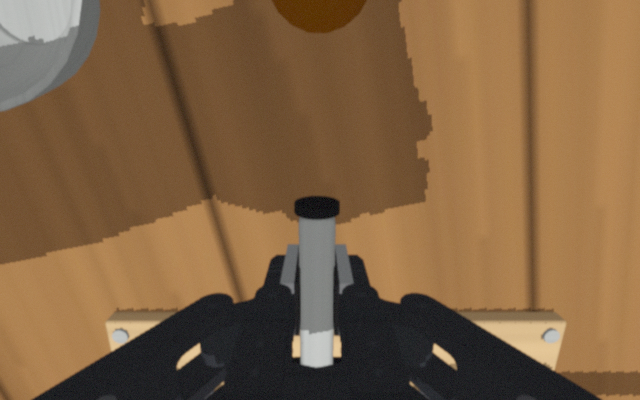

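>>> {"api": "play_rows", "payload": {"plan": [0,-6,0,0,0,0,0,-10,0,0,0,0,0,-10,0,0,0,0,0,-10,0,0,0,0,0,-10,0,0,0,0,0,-10,0,0,0,0,0,-10,0,0,0,0,0,-10,0,0,0,0,0,-6,0,0,0,0,0,-2,0,0,0,0,0,0,0,0,0,0]}}

```text
clock: 6.2
eef_pos: [0.5869, 0.0946, 0.065]
tool_rot: [0.774, 0.634, 0.001, 0.001]
ft_force: [7.9, -1.7, 0.0]
grip_width: 0.0129
```

>>> {"api": "play_rows", "payload": {"plan": [0,-2,0,0,0,0,0,-1,0,0,0,0,0,0,0,0,0,0]}}

```text
clock: 6.58
eef_pos: [0.5851, 0.0949, 0.065]
tool_rot: [0.774, 0.634, 0.002, 0.002]
ft_force: [9.9, -2.1, -2.2]
grip_width: 0.0128
```

>>> {"api": "play_rows", "payload": {"plan": [0,-1,0,0,0,0,0,-1,0,0,0,0,0,0,0,0,0,0]}}

```text
clock: 6.95
eef_pos: [0.585, 0.0949, 0.0651]
tool_rot: [0.774, 0.633, 0.003, 0.003]
ft_force: [14.7, -1.7, -5.7]
grip_width: 0.0126
```

```bash
python3 - <<'E'
from h import *
ex=np.array([.980,-.198]);d=np.array([.198,.980])
for n in ["top","side"]:
    c=bot.camera(n)
    cv2.imwrite(f"pics/{n}2.png",cv2.resize(c["frame"][100:350,180:480],None,fx=2.5,fy=2.4))
    for q in ["leg","stop","lever_mid"]:
      for r in bot.outline_of(q,n)[:1]:
        P,v,u=pts(c,r["mask"]);
        if q=="leg":P=P[(P[:,2]>.074)&(P[:,2]<.083)&(P[:,1]<-.1)]
        if q=="stop":P=P[P[:,2]>.07]
        if q=="lever_mid":P=P[P[:,2]>.08]
        if len(P):print(n,q,r["p"],"ex",np.percentile(P[:,:2]@ex,[5,50,95]).round(4),"d",np.percentile(P[:,:2]@d,[2,50,98]).round(4))
E
```

```text
top stop 0.63 ex [0.5265 0.5345 0.5428] d [0.0441 0.0549 0.0972]
top lever_mid 0.88 ex [0.5242 0.5517 0.58  ] d [0.131  0.1478 0.158 ]
side leg 0.82 ex [0.5446 0.5502 0.5574] d [-0.1034 -0.0474  0.0068]
side stop 0.78 ex [0.5251 0.5334 0.5433] d [0.0423 0.0538 0.0947]
side lever_mid 0.77 ex [0.5226 0.5492 0.578 ] d [0.1271 0.1456 0.1561]
```

View pics/side2.png

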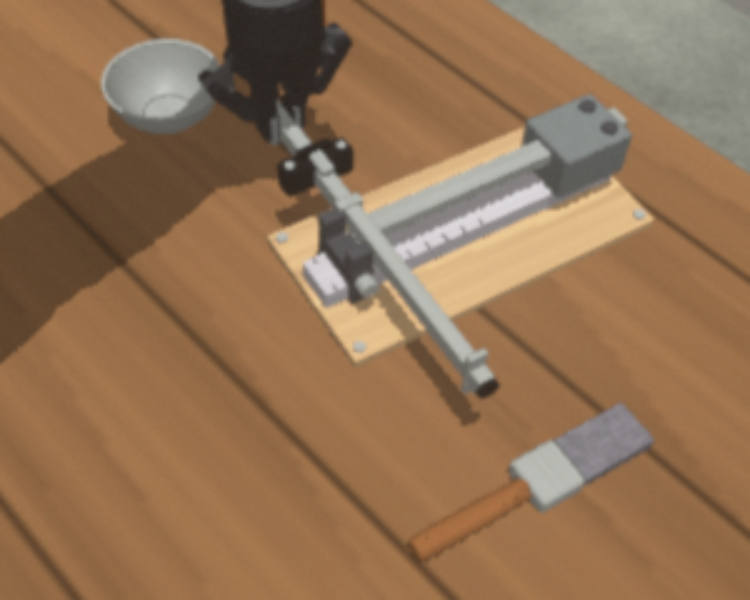

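View pics/top2.png

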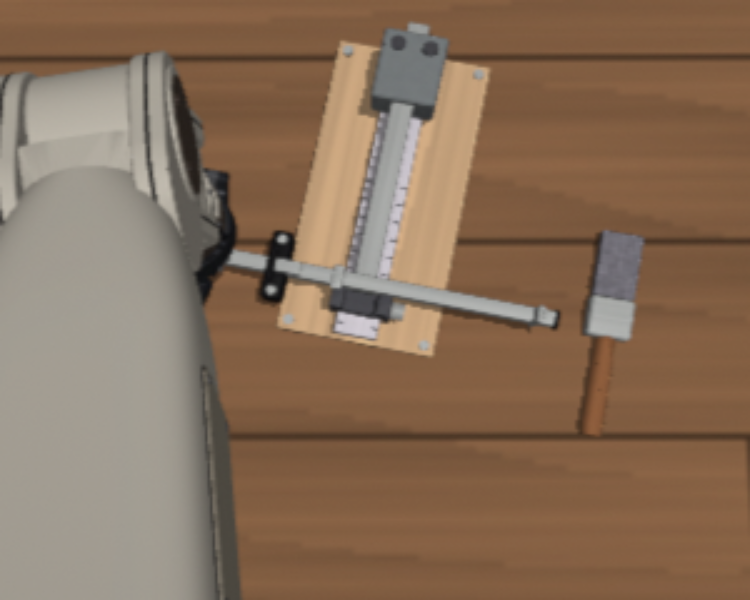

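>>> {"api": "play_rows", "payload": {"plan": [0,-1.5,0,0,0,0,0,-1.5,0,0,0,0,0,0,0,0,0,0,0,0,0,0,0,0], "hand": 23}}

```text
clock: 7.85
eef_pos: [0.5822, 0.0955, 0.0649]
tool_rot: [0.774, 0.633, 0.003, 0.004]
ft_force: [13.4, -3.7, -5.7]
grip_width: 0.0192
```

>>> {"api": "play_rows", "payload": {"plan": [-3,-0.5,0,0,0,0,-6,-0.5,0,0,0,0,-6,0,0,0,0,0,-6,0,0,0,0,0,-6,0,0,0,0,0,-6,0,0,0,0,0,-3,0,0,0,0,0,0,0,0,0,0,0]}}

```text
clock: 8.85
eef_pos: [0.5758, 0.0634, 0.0671]
tool_rot: [0.773, 0.634, 0.007, 0.003]
ft_force: [13.3, 4.6, 0.4]
grip_width: 0.0197
```

>>> {"api": "play_rows", "payload": {"plan": [-3,0,0,0,0,0,-5,0,0,0,0,0,-5,0,0,0,0,0,-5,0,0,0,0,0,0,0,0,0,0,0]}}

```text
clock: 9.48
eef_pos: [0.5724, 0.0468, 0.0671]
tool_rot: [0.773, 0.635, 0.008, 0.002]
ft_force: [13.8, 5.9, 1.2]
grip_width: 0.0196
```

```bash
cat > look.py <<'E'
from h import *
import sys
t=sys.argv[1]
ex=np.array([.980,-.198]);d=np.array([.198,.980])
o=bot.get_obs();print("tcp ex,d",o["eef_pos"][:2]@ex,o["eef_pos"][:2]@d-.069,o["ft_force"],o["clock"])
for n in ["top","side"]:
    c=bot.camera(n)
    cv2.imwrite(f"pics/{n}{t}.png",cv2.resize(c["frame"][100:300,230:450],None,fx=3,fy=3))
    for q in ["leg","stop","lever_mid"]:
      for r in bot.outline_of(q,n)[:1]:
        P,v,u=pts(c,r["mask"]);
        if q=="leg":P=P[(P[:,2]>.074)&(P[:,2]<.083)&(P[:,1]<-.08)]
        if q=="stop":P=P[P[:,2]>.07]
        if q=="lever_mid":P=P[P[:,2]>.08]
        if len(P):print(n,q,r["p"],"ex",np.percentile(P[:,:2]@ex,[5,50,95]).round(4),"d",(np.percentile(P[:,:2]@d,[2,50,98])-.069).round(4))
E
python3 look.py 3
```

```text
tcp ex,d 0.5516774246409749 0.0901917214218173 [13.78375502  5.94804489  1.16836018] 9.475
top leg 0.73 ex [0.5459 0.5527 0.7612] d [-0.1669 -0.0978  0.0006]
top stop 0.72 ex [0.5266 0.5354 0.5439] d [-0.0249 -0.0136  0.0281]
top lever_mid 0.61 ex [0.5285 0.5505 0.578 ] d [0.0497 0.0614 0.0663]
side leg 0.95 ex [0.5446 0.5507 0.7248] d [-0.1717 -0.1009  0.0006]
side stop 0.77 ex [0.5252 0.5329 0.5422] d [-0.027  -0.0166  0.0258]
side lever_mid 0.93 ex [0.5236 0.5496 0.5785] d [0.0482 0.0663 0.0762]
```

View pics/side3.png

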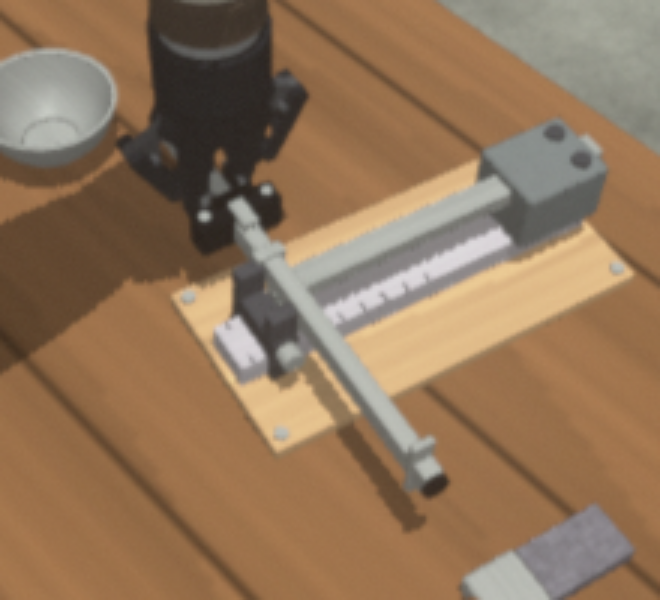

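>>> {"api": "play_rows", "payload": {"plan": [-4,0,0,0,0,0,-5,0,0,0,0,0,-5,0,0,0,0,0,-5,0,0,0,0,0,-4,0,0,0,0,0,0,0,0,0,0,0]}}

```text
clock: 10.62
eef_pos: [0.5678, 0.0243, 0.0671]
tool_rot: [0.773, 0.635, 0.007, 0.002]
ft_force: [13.1, 7.4, 0.1]
grip_width: 0.0196
```

>>> {"api": "play_rows", "payload": {"plan": [-2,0,0,0,0,0,-2,0,0,0,0,0,0,0,0,0,0,0]}}

```text
clock: 11.0
eef_pos: [0.5671, 0.0206, 0.0671]
tool_rot: [0.773, 0.635, 0.008, 0.002]
ft_force: [12.9, 7.8, 0.1]
grip_width: 0.0196
```

>>> {"api": "play_rows", "payload": {"plan": [-2,0,0,0,0,0,-1,0,0,0,0,0,0,0,0,0,0,0]}}

```text
clock: 11.38
eef_pos: [0.5667, 0.0187, 0.0671]
tool_rot: [0.772, 0.635, 0.008, 0.001]
ft_force: [13.3, 10.9, 0.6]
grip_width: 0.0196
```

>>> {"api": "play_rows", "payload": {"plan": [-2,-0.5,0,0,0,0,0,-0.5,0,0,0,0,0,0,0,0,0,0]}}

```text
clock: 11.75
eef_pos: [0.5666, 0.0185, 0.0671]
tool_rot: [0.772, 0.635, 0.01, 0.001]
ft_force: [17.2, 14.7, -2.1]
grip_width: 0.0194
```

```bash
python3 look.py 4
```

```text
tcp ex,d 0.5516265742033863 0.06136787246473602 [17.2049297  14.73193335 -2.10339128] 11.75
top leg 0.75 ex [0.5459 0.5528 0.7995] d [-0.1695 -0.0969  0.005 ]
top stop 0.77 ex [0.5268 0.5361 0.5431] d [-0.0252 -0.0184  0.019 ]
side leg 0.95 ex [0.5445 0.5505 0.7068] d [-0.1723 -0.1019 -0.006 ]
side stop 0.69 ex [0.5249 0.5329 0.5426] d [-0.0267 -0.0163  0.0255]
side lever_mid 0.72 ex [0.5231 0.5484 0.5756] d [0.0209 0.0374 0.0482]
```

View pics/side4.png

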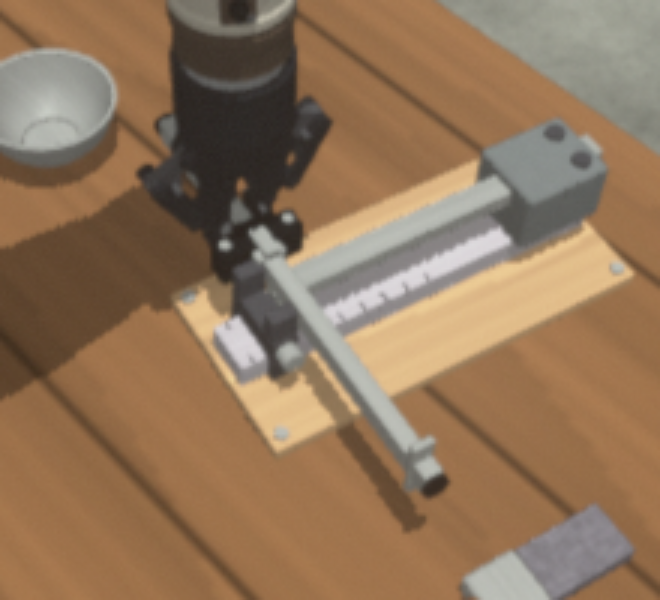

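>>> {"api": "play_rows", "payload": {"plan": [0,0,0,0,0,0,0,0,0,0,0,0,0,0,0,0,0,0,0,0,0,0,0,0], "hand": 0}}

```text
clock: 12.65
eef_pos: [0.5694, 0.018, 0.0676]
tool_rot: [0.772, 0.635, 0.012, 0.003]
ft_force: [23.1, 14.6, -5.4]
grip_width: 0.0124
```

```bash
python3 look.py 5
```

```text
tcp ex,d 0.5544163353039518 0.06142565991382673 [23.11288976 14.56372745 -5.40357839] 12.65
top leg 0.74 ex [0.5458 0.5525 0.7994] d [-0.1693 -0.0952  0.0056]
top stop 0.69 ex [0.5262 0.5339 0.5411] d [-0.0253 -0.019   0.0168]
side leg 0.65 ex [0.5446 0.5507 0.7059] d [-0.172  -0.103  -0.0067]
side stop 0.77 ex [0.525  0.5331 0.5427] d [-0.0268 -0.0167  0.0261]
side lever_mid 0.77 ex [0.5227 0.5501 0.5778] d [0.0201 0.037  0.048 ]
```

View pics/side5.png

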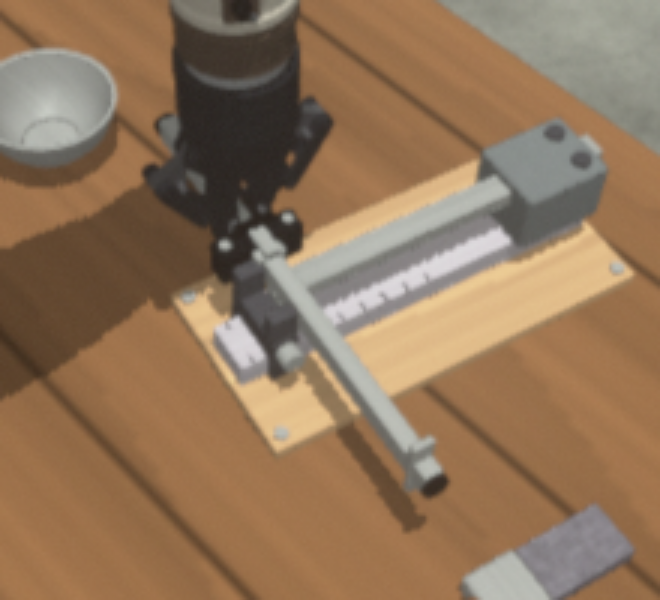

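The picture shows the bar against the stop (bar about 17 mm from the stop's centre). The lever, near pixel (255, 240), is against the stem side, with the fingers gripping the bar just outside it. I'm handing the job in.

```bash
python3 - <<'E'
from h import *
print(bot.job_done());o=bot.get_obs();print(o["clock"],o["eef_pos"],o["ft_force"],o["grip_width"])
E
```

```text
the job is handed in; nothing more can be done
None
the job is handed in; nothing more can be done
```

The crossbar is out at the stop, the cam lever is closed, and the fingers still grip the bar. I handed the job in at about 12.7 s; no verdict was reported.

**What I did:** I gripped the crossbar at its free length and pulled it about 86 mm out until the force rose at the stop. With the lever still open, I loosened the fingers to a straddle that kept the bar pressed out. I slid the lever along the bar until it hit its end, then gripped the bar again and held it.

**Last checks:**
- **Bar position:** the bar sits about 17–18 mm from the stop's centre. Contact is at 17 mm and the limit is 23 mm.
- **Lever:** the side camera puts its centre at about 37 mm from bar_mid, against 40 mm for closed. It had also stopped moving as the push built from about 8 to 18 N.
- **Hold:** the tool was pulling with about 20 N, and the fingers were closed on the bar at 12.4 mm.

**Not confirmed:**
- The top camera could not see the lever at the end, so its final position rests on the side view, the finger position and the force.
- I did not measure the bystanders again. The bowl and brush showed no movement in the last pictures. The jar was out of frame, though the arm stayed well clear of it.
- The state could not be read after hand-in.

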